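# Present forceps at the tip inspection stand

## Robot

A 6-joint arm with a two-finger parallel gripper is mounted at the origin on the work surface. World frame = base frame: x ahead of the robot, y to its left, z up, the work surface at z = 0. Lengths are in m, angles in degrees, forces in N, time in s.
With the tool pointing down it reaches from about 0.4 to 0.825 m from the base axis. Payload 7 kg.
Tool frame: the origin (TCP) lies midway between the tips of the shut fingers; the grasp point (between the pads) lies 19 mm behind it (ctrl.grasp_offset is the distance from the TCP to the grasp point, in m); z points along the fingers, x is the direction in which the jaws open and shut, and the axes are right-handed (so a half turn about z gives the same grasp; the last joint's range is limited). The gripper opens to 88 mm and grips with 3 to 60 N. Pads are 19 mm wide; open, the fingers measure 130 mm over their backs; the gripper's body (78 mm by 193 mm) begins 47 mm behind the grasp point.
Start: joints at [16.507, 20.546, 0.682, 0, -70.136, -16.507], TCP at [0.675, -0, 0.227] pointing down, gripper open.
Joint ranges: [-176.03, 176.03], [-82.01, 121.73], [-58.28, 71.71], [-173.87, 95.51], [-174.79, -0.11], [-173.66, 173.66]. Speed limits (degrees/s): [136.94, 136.94, 172.46, 180, 180, 180].

## Interface

Orientations are given as [roll, pitch, yaw] about the fixed x, y, z axes, in that order (R = Rz(yaw) Ry(pitch) Rx(roll)).
In Python, from plant import sensors, snapshot, order, ctrl gives the robot as it stands.
- The arm moves only by the tool send_rows, never from a script. Its argument "commands" is a list of rows, each a list of 3 entries, a list of its own where there are three numbers: the closure, from 0 (fully open) to 1 (shut), then the shift along the world's x, y, z in units of 0.25 m (1.0 is 0.25 m), then the turn, a rotation vector about the world's x, y, z in units of 360 degrees (1.0 is 360 degrees). In form: [[hand, [x, y, z], [ax, ay, az]], ...]. A call has 1 to 12 rows; each row shifts and turns the pose as measured when the row begins; what a row does not reach is not made up. A row lasts 1/10 s, in which the tool goes at most 50 mm and 8.59 degrees, less where a joint would pass 70% of its speed; a pose out of reach is approached as far as the arm can. A call with a number of a shift or a turn outside -1 to 1 is refused whole. A call with a gripper value outside its range is refused whole. The fingers move at their own pace and stop on an object; the grip force is fixed at half the most. Time passes only in rows, so rows that do not move let the fingers close. It gives the time, the measured TCP pose, the force and the opening at its end, in the units of the state.
- sensors.get_obs(): the state, without advancing time (a new reading comes with each control period).
- snapshot(name): name is "scene" or "side" or "wrist"; returns a dict with "color" (384x512x3 uint8, blue, green, red), "z_map" (384x512 float32, m along the optical axis (not along the pixel's ray), 0 where there is no reading), "mtx" (3x3 intrinsics, pixels), "k1" (the pictures are not rectified: a ray, as slopes to the right and down, at radius r is drawn at 1 + k1 r^2 times it, then the intrinsics apply), "xyz" and "attitude" of the camera in the world. Camera axes: x right, y down, z forward; pixel columns grow to the right and rows downward; lengths in m; the calibration is good to about 2 mm. A picture is of the moment at which its call begins.
- order.close_job(): hands the job in, once; it reports no verdict.
The state is a dict: "clock": time; "joint_pos": joint angles; "qvel": joint speeds; "tau": joint torques, N m; "tool_pos": TCP position; "orientation": TCP orientation; "force": force on the tool from outside, world axes, zero at the start; "moment": the same for the moment, N m; "opening": finger opening in m.
Only numpy, scipy, OpenCV 4.12 (cv2) and the standard library are available. Lean on these libraries where they do the work, as an engineer would, in place of code of your own. Each camera call takes 0.05 s, during which the arm holds its last target.

## Task

Pick the sprung forceps out of their rest by the blue grips, squeezing only lightly, and bring the still well open tips in under the black light bar of the inspection stand until they are above the two red lines on the white plate. Then squeeze the forceps until each tip stands over its own red line and hold that gap steady, the forceps clear of the stand and level: finish while still holding them so. Leave the other things on the bench alone.

Things in the scene. Friction and masses are not known exactly. Their poses are not given: they have to be found in the camera images.
- forceps_grip (a point): Centre of the sprung steel forceps (220 mm long, 12 mm high, under 95 g), midway between their blue finger grips, half-way up. x points to the black tips, z up. Each grip is 28 mm long, 16 mm high, outer face flat; 45.5 mm over both when let go, 32.5 mm when the tips are 15 mm apart (faces parallel to 0.02 rad). Both arms hinge at a 15 mm wide heel 110 mm behind.
- tip_left (a point): Centre of the left (+y of the forceps) black tip, 3 mm wide, 7 mm high, 18 mm long; the point lies 5 mm from its very end, 86 mm ahead of the grip centre and level with it. Let go, the tips stand 38.6 mm apart, centre to centre; each 1 mm of squeeze over the grips brings them 1.8 mm closer.
- tip_right (a point): Centre of the right (-y) black tip, the same as the left one.
- jaw_left (a joint): Angle of the left arm at its hinge, rad: 0 when sprung open, grows as it is squeezed inward, 0.09 with the tips shut. Tip spacing in mm = 38.6 - 197 x (jaw_left + jaw_right); 0.06 each gives 15 mm. The spring takes about 4 N on each grip to begin to move, 8 N at 15 mm; let go, it opens again.
- jaw_right (a joint): The same for the right arm.
- forceps: The same forceps; this origin lies on the underside of the arms below the grip centre, x towards the tips.
- rest: Green fixed rest in which the forceps lie level at the start, 40 mm above the table: a block with low cheeks (25 mm apart, 7 mm high) round the heel, and a 70 mm wide block under the arms 60 mm ahead of the grips; beside the grips all is free down to an 8 mm high, 50 mm wide base plate. Origin on the table below the grips, x towards the tips.
- stand: Fixed tip inspection stand: grey base 110 x 110 mm, white plate, black light bar bridging the way in. Origin on the table 90 mm in front of the marks; x points into the stand, z up. The bar lies 45 mm before the marks, 18 mm thick along x, underside 70 and top 86 mm above the table; its posts stand 74 mm apart (inner faces).
- marks (a point): Midpoint between the two parallel red lines, on the white plate's surface, 20 mm above the table. Axes as the stand: x along the lines and into the stand, y left. The lines are 4 mm wide, 30 mm long, centred 7.5 mm left and right of this point. The grey base begins 55 mm before this point; a 6 mm high ledge stands 39 mm beyond it.
- tape: Bystander, to be left alone: roll of masking tape lying flat, 96 mm across, 24 mm high. Origin at its underside.
- scissors: Bystander, to be left alone: steel scissors lying flat, about 155 mm long, 6 mm high. Origin at its underside.
- dish: Bystander, to be left alone: clear lidded round dish, 90 mm across, 16 mm high. Origin at its underside.
- marker: Bystander, to be left alone: white pen with a blue cap, 135 mm long, lying flat, 13 mm high. Origin at its underside.
- bottle: Bystander, to be left alone: white bottle with blue cap, 52 mm across, 130 mm tall, standing. Origin at its underside.
- slidebox: Bystander, to be left alone: small open blue box, 90 x 70 x 30 mm. Origin at its underside.

How it is judged (in metres and radians):
On the way, in this order (a step that is already met when the one before it is completed fails the run):
1. the forceps are lifted out of the rest (distance of forceps_grip from where it was at the start of the episode above 0.015 m and contact force between forceps and rest below 0.02 N and contact force between forceps and the fingers above 0.5 N), for 0.2 s.
2. the tips, still at least 19 mm apart, are in under the light bar and above the length of the red lines (x of tip_left in the frame of marks between -0.014 and 0.014 m and z of tip_left in the frame of marks between 0.002 and 0.046 m and x of tip_right in the frame of marks between -0.014 and 0.014 m and z of tip_right in the frame of marks between 0.002 and 0.046 m and distance between tip_left and tip_right above 0.019 m), for 0.1 s.
3. the tips are squeezed to the marked gap, each over its line (x of tip_left in the frame of marks between -0.014 and 0.014 m and z of tip_left in the frame of marks between 0.002 and 0.046 m and x of tip_right in the frame of marks between -0.014 and 0.014 m and z of tip_right in the frame of marks between 0.002 and 0.046 m and y of tip_left in the frame of marks between 0.0035 and 0.0115 m and y of tip_right in the frame of marks between -0.0115 and -0.0035 m and distance between tip_left and tip_right between 0.012 and 0.018 m), for 0.5 s.
At the end, for the whole second after the job is handed in: Fingers hold the forceps (1 N+) still, level (0.25 rad), under the bar; nothing touches the stand, the forceps not the rest; tips 15 +-3 mm apart, each within 4 mm of its line sideways, 14 mm of the lines' middle lengthwise, 2 to 46 mm above the plate, through the last second (all of step 3 and contact force between forceps and stand below 0.1 N and contact force between forceps and rest below 0.1 N and contact force between forceps and the fingers above 1 N and linear speed of forceps below 0.01 m/s and velocity of joint jaw_left between -0.03 and 0.03 rad/s and velocity of joint jaw_right between -0.03 and 0.03 rad/s and angle between forceps's own z axis and vertical below 0.25 rad and contact force between stand and anything else below 0.3 N); the arm keeps its last pose, push and grip.
It fails at once if a bystander was moved more than 20 mm (distance of any of tape, scissors, dish, marker, bottle, slidebox from where it was at the start of the episode above 0.02 m).
It also fails if it takes over 42 s, if anything falls off the work surface, if the arm or the gripper's body presses on something with over 40 N, if the wrist force passes 120 N, or if a joint passes its speed limit or range.

## Working session

There is one attempt and no reset: what is moved stays moved. The work goes in short steps, Python scripts to look and compute and a tool call to move; the robot and the scene stay as the last step left them, time stands still between calls to the robot, and variables do not carry over. Pictures are saved under pics/ and viewed, and the job is handed in when it is done.

Besides the shell and the picture viewer there is one more tool, called after "Call:" as name(argument=value, ...) on one line, values as JSON. send_rows: Moves the arm, as the interface text tells. Its arguments: {"type":"object","properties":{"commands":{"type":"array","items":{"type":"array"}}},"required":["commands"]}

```bash
ls; mkdir -p pics; python3 - <<'E'
from plant import sensors, snapshot, order, ctrl
import cv2,numpy as np
print(sensors.get_obs()); print(ctrl.grasp_offset)
for n in ["scene","side","wrist"]:
    s=snapshot(n); cv2.imwrite(f"pics/{n}0.png",s["color"]); np.savez(f"{n}0.npz",**s)
    print(n,s["mtx"],s["k1"],s["xyz"],s["attitude"])
E
```

```text
pics
{'clock': 0.0, 'joint_pos': array([ 1.65060551e+01,  2.05894002e+01,  6.33571711e-01, -1.99284240e-02,
       -7.01368547e+01, -1.65066142e+01]), 'qvel': array([-0.02765788,  0.10726441, -0.11284341, -0.03611247, -0.00325308,
        0.02079474]), 'tau': array([-8.00930356e-04, -5.82726967e+01,  2.93058443e+01,  6.99745238e+00,
        6.93249181e-03, -2.06530804e-04]), 'tool_pos': array([ 6.74501104e-01, -4.10026187e-05,  2.25644736e-01]), 'orientation': array([-1.79991626e+02, -9.41867754e-02,  1.79992648e+02]), 'force': array([ 0.45511683, -0.26304172,  0.28885069]), 'moment': array([-0.02441083,  0.00713397,  0.01480295]), 'opening': 0.08744565271904836}
0.0188
scene [[357.00646068   0.         256.45378877]
 [  0.         357.00646068 186.46604102]
 [  0.           0.           1.        ]] -0.1053571854206374 [ 0.88139835 -0.59061959  0.75965625] [-137.47354862   -0.46333363   26.53722166]
side [[446.92984124   0.         250.76548303]
 [  0.         446.92984124 191.03862166]
 [  0.           0.           1.        ]] 0.027742303323407286 [0.22884087 0.950061   0.80316276] [-125.43848937    1.11729374 -159.64054965]
wrist [[271.11312198   0.         256.95633231]
 [  0.         271.11312198 190.7070283 ]
 [  0.           0.           1.        ]] -0.04061562862810649 [ 0.67500214 -0.06695738  0.38408785] [ 1.65448724e+02 -2.49715891e-02  1.79996460e+02]
```

View pics/scene0.png

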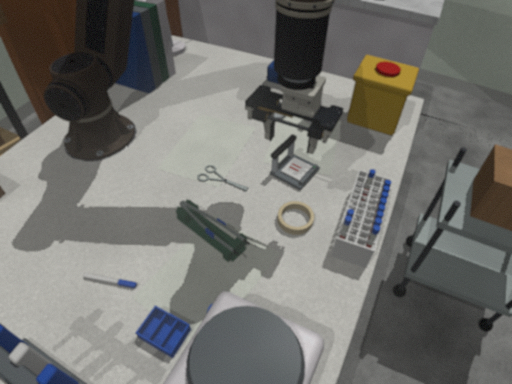

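View pics/side0.png

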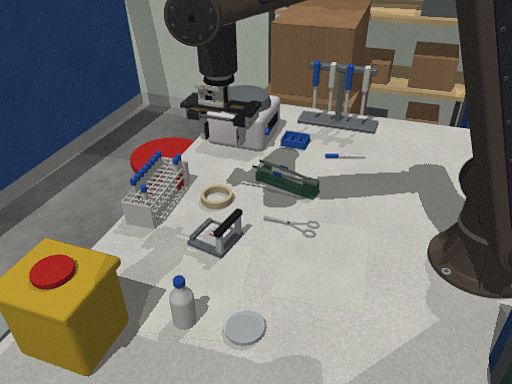

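View pics/wrist0.png

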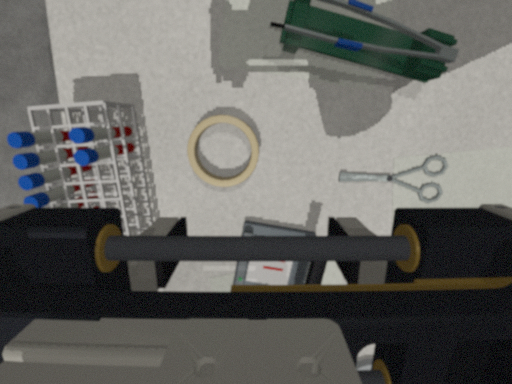

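```bash
cat > h.py <<'E'
import numpy as np, cv2
from scipy.spatial.transform import Rotation as R
def cam(s): return R.from_euler('xyz',s["attitude"],degrees=True).as_matrix(), np.array(s["xyz"])
def dist(s): return np.array([float(s["k1"]),0,0,0])
def rays(s,uv):
    uv=np.asarray(uv,float).reshape(-1,1,2)
    p=cv2.undistortPoints(uv,s["mtx"],dist(s)).reshape(-1,2)
    return np.c_[p,np.ones(len(p))]
def cloud(s):
    h,w=s["z_map"].shape
    v,u=np.mgrid[:h,:w]
    r=rays(s,np.c_[u.ravel(),v.ravel()])
    Rm,t=cam(s)
    P=(r*s["z_map"].reshape(-1,1))@Rm.T+t
    P[s["z_map"].ravel()==0]=np.nan
    return P.reshape(h,w,3)
def onplane(s,uv,z):
    r=rays(s,uv); Rm,t=cam(s); d=r@Rm.T
    return t+d*((z-t[2])/d[:,2])[:,None]
def proj(s,P):
    Rm,t=cam(s); rv=cv2.Rodrigues(Rm.T)[0]
    return cv2.projectPoints(np.asarray(P,float).reshape(-1,1,3),rv,-Rm.T@t,s["mtx"],dist(s))[0].reshape(-1,2)
def load(n): return dict(np.load(n+".npz"))
E
python3 - <<'E'
from h import *
for n,(a,b,c,d) in {"scene0":(120,360,160,280),"side0":(180,360,150,270),"wrist0":(200,480,0,300)}.items():
    s=load(n); im=s["color"][c:d,a:b]; k=min(800//(b-a),600//(d-c)); 
    cv2.imwrite(f"pics/{n}_z.png",cv2.resize(im,None,fx=k,fy=k,interpolation=cv2.INTER_CUBIC)); print(n,k)
    C=cloud(s); hsv=cv2.cvtColor(s["color"],cv2.COLOR_BGR2HSV)
    h,sa,v=cv2.split(hsv)
    for nm,m in {"blue":(h>105)&(h<125)&(sa>150)&(v>60),"red":((h<8)|(h>172))&(sa>110)&(v>80)}.items():
        nn,l,st,ce=cv2.connectedComponentsWithStats(m.astype(np.uint8))
        for i in range(1,nn):
            if st[i,4]>5:
                p=np.nanmedian(C[l==i],0)
                if .3<p[0]<1 and abs(p[1])<.5: print(n,nm,st[i,4],ce[i].round(1),p.round(4))
E
```

```text
scene0 3
scene0 blue 13 [371.5 172.9] [0.8649 0.1166 0.118 ]
scene0 blue 216 [381.4 205.9] [0.914  0.0162 0.1181]
scene0 blue 13 [350.3 211.5] [ 0.8521 -0.0347  0.1188]
scene0 blue 18 [348.1 218. ] [ 0.8528 -0.0551  0.1187]
scene0 blue 114 [152.3 327.4] [ 0.5626 -0.4362  0.0059]
scene0 blue 425 [168.9 337.3] [ 0.6107 -0.4385  0.006 ]
side0 4
side0 blue 30 [267.  130.9] [ 0.6696 -0.3602  0.0728]
side0 blue 391 [295.  139.8] [ 0.5883 -0.4318  0.0179]
side0 blue 245 [144.8 168.3] [0.9079 0.0393 0.1144]
side0 blue 55 [176.5 158.8] [ 0.8456 -0.0365  0.114 ]
side0 blue 48 [331.5 155.5] [ 0.4436 -0.3762  0.0099]
side0 blue 34 [276.7 174.1] [ 0.5674 -0.149   0.0493]
side0 blue 39 [143.1 188. ] [0.8583 0.1285 0.1154]
side0 blue 118 [178.7 281.5] [0.5998 0.4098 0.1294]
side0 red 6 [181.  174.5] [ 0.8451 -0.0507  0.05  ]
side0 red 6 [177.  178.5] [ 0.8464 -0.0263  0.0514]
side0 red 16 [181.8 182.6] [ 0.8462 -0.05    0.0197]
side0 red 14 [178.4 186.9] [ 0.8449 -0.0267  0.0189]
wrist0 2
wrist0 blue 101 [359.9   4.8] [ 0.5622 -0.1911  0.0538]
wrist0 blue 198 [348.4  44.4] [ 0.5716 -0.1511  0.0532]
wrist0 blue 276 [ 80.6 134.8] [ 0.848  -0.0544  0.1178]
wrist0 blue 320 [ 20.1 139.3] [ 0.9128 -0.0507  0.1175]
wrist0 blue 275 [ 85.2 156.3] [ 0.8469 -0.033   0.1179]
wrist0 blue 307 [ 25.5 160.6] [ 0.9114 -0.0292  0.1175]
wrist0 blue 285 [ 30.6 181. ] [ 0.9107 -0.0076  0.1174]
wrist0 blue 226 [ 37.2 199.6] [0.9082 0.0129 0.1158]
wrist0 red 6 [126.2 127.3] [ 0.8485 -0.0594  0.0199]
wrist0 red 6 [ 63.8 132.2] [ 0.9141 -0.0549  0.0489]
wrist0 red 8 [ 67.  149.2] [ 0.9126 -0.0339  0.0498]
wrist0 red 20 [271.6 267.9] [0.6545 0.1468 0.0212]
```

View pics/wrist0_z.png

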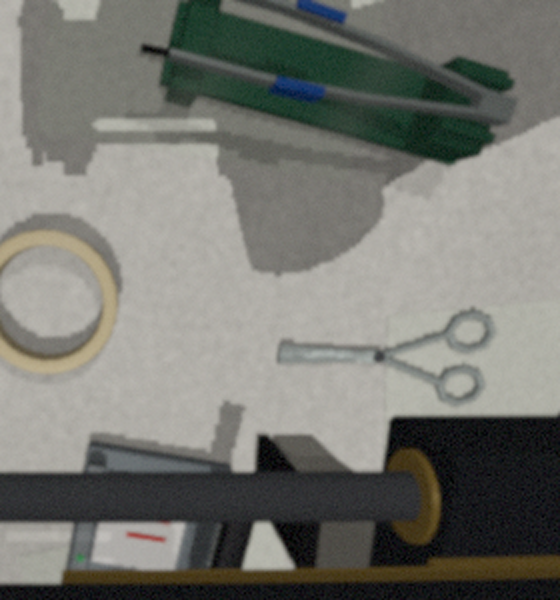

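View pics/scene0_z.png

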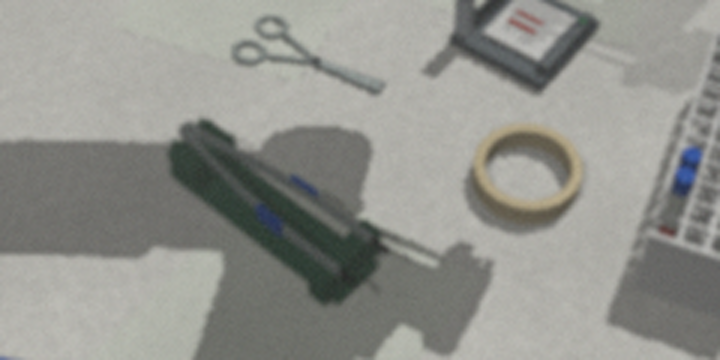

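View pics/side0_z.png

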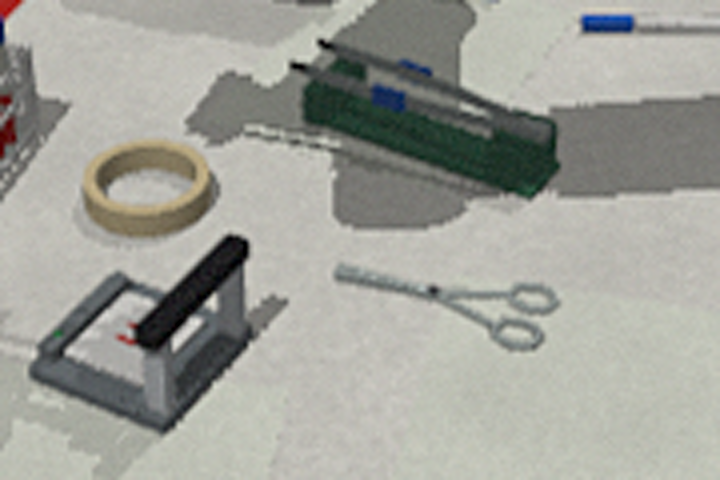

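```bash
python3 - <<'E'
from h import *
for n,(a,b,c,d) in {"scene0":(282,308,160,176),"side0":(205,225,225,245),"wrist0":(258,290,255,285)}.items():
    s=load(n); im=s["color"][c:d,a:b].astype(float); red=im[...,2]-im[...,:2].max(2)
    C=cloud(s)
    np.set_printoptions(linewidth=220)
    print(n);print(red.astype(int))
E
```

```text
scene0
[[-2 -2 -3  0 -3 -3 -6 -5 -2 -2  0 -2 -1  1  1 -1  1 -3 -1 -2 -3 -4 -6 -2 -2 -3]
 [-2 -3 -2 -2 -3 -4 -3 -3  0  0 -1  0  0 -1  0  0  2  1  0 -1  0 -2 -3 -5 -5 -4]
 [-2  0 -5 -3 -3 -3 -1 -2 -1  2  4  4  0 -1  0  1  1  0  1 -2  0  1  0 -4 -5 -5]
 [-2 -2 -6 -7 -5 -2 -3  1  2  5 15 17 13  5 -1  1  0 -1  1 -2  2  2  0  0 -2 -3]
 [-2 -4 -4 -5 -2 -2  0 -1  1  4 17 28 29 19 12  5  1 -1  0  0  1  0 -1  1  1  1]
 [-5 -6 -3 -2 -3  0  2  4  7  7  7 12 23 31 29 21 11  3  0  0  0  1  0  0  3 -1]
 [-6 -4 -4  0  0  0  5 14 27 21 13  7  6 14 23 32 29 22 11  5  2  0 -1  2 -1  0]
 [-4 -2  0 -1  0  1  3 13 29 38 32 22  9  6  7 13 24 27 23 10  1  0 -1  0  0 -1]
 [-1 -3  1  0  0 -1  0  4 10 20 33 39 33 23 13  6  8 14 15  5 -1  1 -1 -1  0  1]
 [-3 -2  1  1  0 -1  0 -2  0  2 10 23 32 39 32 21  9  3 -1  1  0 -2  0  0  0  1]
 [ 1  1  0  1  0  1 -1 -1  2 -1 -1  4  8 23 32 33 18  5  1 -1  0  1  1 -1  1 -1]
 [-1  0  2 -1  1  0 -1  2  0 -1 -1  1  2  3 10 14  9  3  1 -1  2 -1  0  2  0 -2]
 [-1 -1  0  1  0  0 -2  0  1  0  1  1  2 -1  2  2  1  2  1  1 -2  0 -1 -1 -1 -4]
 [-4 -2 -2 -1  1  0  2  1 -1  1 -2  0  0
[... 5108 characters left out ...]
  2   2   1   2   1   3   2   2   1   1  -6]
 [  3   2   4   1   2   2   1   3   3   2   2   2   4   1   0   2   0   1   1   3   2   2   2   2   3   2   0   2   2   2   0  -6]
 [  2   1   2  -1   2   1   2   2   0   2   1   3   2   2   3   4   2   2   1   2   0   3  -1   2   1   3   2   0   2   2  -3  -9]
 [  0   3   3   2   3   1   1  -1   1   1   5   2   2   1   4   2   3   2   2   1   2   2   2   3   2   1   3   3   2   0  -6  -5]
 [ -1  -1  -1   0  -1   1   0   0   0  -2   0   2   2   2   3   3   0   1   2   1   1   2   3   2   2   1   1   2   2   3  -1  -7]
 [  0   3  -1   0   2   3   0   3   5   3   2   3   5   3   2   4   2   3   3   4   4   2   4   2   3   4   1   3   3   0   2   2]]
```

```bash
python3 - <<'E'
from h import *
s=load("scene0");im=s["color"][135:195,260:330]
cv2.imwrite("pics/st_z.png",cv2.resize(im,None,fx=10,fy=10,interpolation=cv2.INTER_CUBIC))
E
```

```text
(no output)
```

View pics/st_z.png

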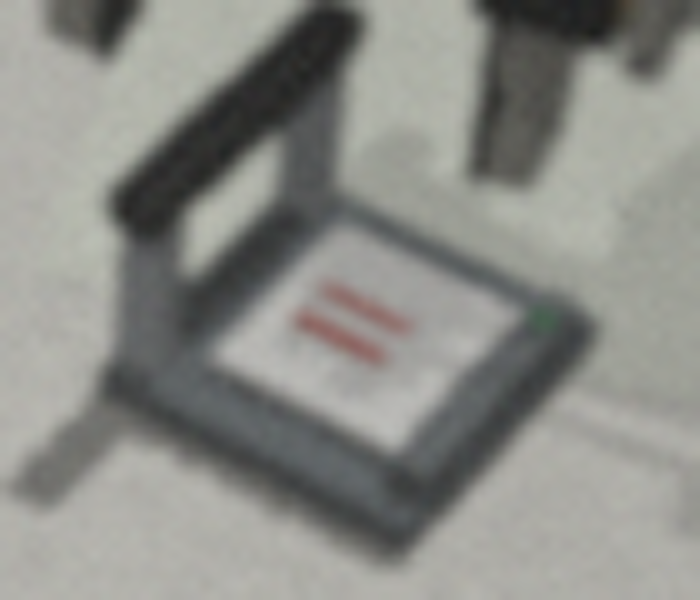

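```bash
python3 - <<'E'
from h import *
s=load("scene0"); a,c=282,160
im=s["color"][c:176,a:308].astype(float); red=im[...,2]-im[...,:2].max(2); red[red<6]=0
v,u=np.nonzero(red); w=red[v,u]; uv=np.c_[u+a,v+c]
P=onplane(s,uv,.02)[:,:2]
# em two lines
from scipy.optimize import least_squares,minimize
def f(p):
    cx,cy,th=p; d=P-[cx,cy]; x=d@[np.cos(th),np.sin(th)]; y=d@[-np.sin(th),np.cos(th)]
    return np.sum(w*(np.abs(y)-.0075)**2)/np.sum(w)*1e6+ .3*np.sum(w*x**2)/np.sum(w)*1e6
m=np.average(P,axis=0,weights=w)
for t0 in(-.3,-.1,.1):
    r=minimize(f,[*m,t0],method="Nelder-Mead",options=dict(xatol=1e-6,fatol=1e-6)); print(r.x,np.degrees(r.x[2]),r.fun)
s=load("wrist0"); a,c=258,263
im=s["color"][c:275,a:286].astype(float); red=im[...,2]-im[...,:2].max(2); red[red<8]=0
v,u=np.nonzero(red); w=red[v,u]; P=onplane(s,np.c_[u+a,v+c],.02)[:,:2]
m=np.average(P,axis=0,weights=w); ev,V=np.linalg.eigh(np.cov(P.T,aweights=w)); d=V[:,1]*np.sign(V[0,1])
print("wrist left line",m,np.degrees(np.arctan2(d[1],d[0])), "marks",m-.0075*np.array([-d[1],d[0]]), np.sqrt(12*ev))
# heights check on cloud
for n in("scene0","side0","wrist0"):
    C=cloud(load(n)); 
    q=(abs(C[...,0]-.655)<.06)&(abs(C[...,1]-.139)<.06)&(C[...,2]>.01)
    q2=q&(abs(C[...,2]-.086)<.006)
    print(n,q.sum(),q2.sum(),np.nanmean(C[q2],0))
    g=np.linalg.norm(C[...,:2]-[.66,-.05],axis=-1)<.3
    ground=C[g][abs(C[g][:,2])<.008]; print(" ground",np.median(ground[:,2]))
    if q2.sum()>20:
        e,V=np.linalg.eigh(np.cov(C[q2][:,:2].T)); print(np.degrees(np.arctan2(V[1,1],V[0,1])))
E
```

```text
[ 0.65000227  0.14159525 -0.19957316] -11.434699615832496 31.6621454141495
[ 0.65000225  0.14159525 -0.19957301] -11.43469091754336 31.66214541419854
[ 0.65000226  0.14159525 -0.19957317] -11.434700581628897 31.66214541416172
wrist left line [0.6516617  0.14778016] -9.509492561164635 marks [0.65042261 0.14038322] [0.00626283 0.03034272]
scene0 1281 174 [0.60884861 0.14403485 0.08638048]
 ground 0.0011401117403946337
80.54947609204096
side0 1209 165 [0.60436369 0.15646178 0.08523303]
 ground -0.000184275129991196
83.24926173527898
wrist0 2583 306 [0.60323917 0.11692561 0.08572683]
 ground 0.0003305974989758209
81.47290230843484
```

Call:
send_rows(commands=[[0, [-0.07, -0.07, 0], [0, 0, 0.0214]], [0, [-0.07, -0.07, 0], [0, 0, 0.0214]], [0, [-0.07, -0.07, 0], [0, 0, 0.0214]], [0, [-0.07, -0.07, 0], [0, 0, 0.0214]], [0, [-0.07, -0.07, 0], [0, 0, 0.0214]], [0, [-0.07, -0.07, 0], [0, 0, 0.0214]], [0, [-0.07, -0.07, 0], [0, 0, 0.0214]], [0, [-0.07, -0.07, 0], [0, 0, 0.0214]], [0, [-0.07, -0.07, 0], [0, 0, 0.0214]], [0, [-0.07, -0.07, 0], [0, 0, 0.0214]], [0, [0, 0, 0], [0, 0, 0]], [0, [0, 0, 0], [0, 0, 0]]])

```text
clock: 1.35
tool_pos: [0.4899, -0.1802, 0.2214]
orientation: [179.8, -0.4, -99.8]
force: [1.7, 1.3, 0.2]
opening: 0.0875
```

```bash
python3 - <<'E'
from plant import sensors, snapshot
from h import *
o=sensors.get_obs(); print(o["clock"],o["tool_pos"],o["orientation"],o["opening"],o["force"])
s=snapshot("wrist"); np.savez("wrist1.npz",**s); cv2.imwrite("pics/wrist1.png",s["color"]); print(s["xyz"],s["attitude"])
s=snapshot("scene"); np.savez("scene1.npz",**s)
s=snapshot("side"); np.savez("side1.npz",**s)
E
```

```text
1.35 [ 0.48986077 -0.18018774  0.22137333] [179.81671288  -0.35137636 -99.7801907 ] 0.08748667151711362 [1.73561903 1.3260464  0.16125133]
[ 0.55684483 -0.19058803  0.37948948] [165.36042338  -0.28685727 -99.7784834 ]
```

View pics/wrist1.png

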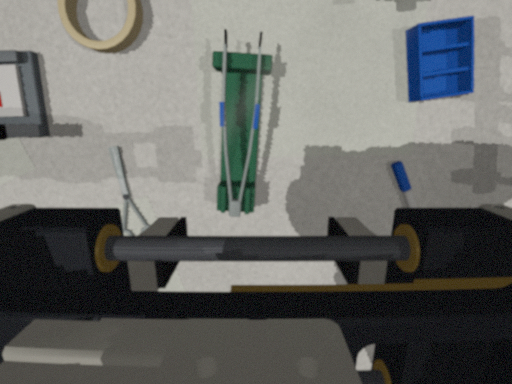

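```bash
python3 - <<'E'
from h import *
s=load("wrist1"); C=cloud(s)
im=s["color"]; a,b,c,d=190,290,15,225
cv2.imwrite("pics/w1z.png",cv2.resize(im[c:d,a:b],None,fx=2.8,fy=2.8,interpolation=cv2.INTER_CUBIC))
hsv=cv2.cvtColor(im,cv2.COLOR_BGR2HSV); h,sa,v=cv2.split(hsv)
m=(h>105)&(h<125)&(sa>130)&(v>40); m[:90]=0;m[140:]=0;m[:,:200]=0;m[:,280:]=0
nn,l,st,ce=cv2.connectedComponentsWithStats(m.astype(np.uint8))
G=[]
for i in range(1,nn):
    if st[i,4]>20:
        z=C[l==i][:,2]; print(st[i],ce[i],np.percentile(z,[10,50,90])); 
        t=(l==i)&(C[...,2]>.050); vv,uu=np.nonzero(t)
        p=onplane(s,np.c_[uu,vv],.054); e=p.mean(0); print(" top",e,C[t].mean(0),(uu.min(),uu.max(),vv.min(),vv.max())); G.append(e)
G=np.array(G); mid=G.mean(0); d=G[0]-G[1]; print(mid,np.linalg.norm(d),"yaw",np.degrees(np.arctan2(d[1],d[0]))-90)
# dark tips
g=im.max(2)
for (u0,u1) in((215,240),(250,272)):
    k=np.zeros_like(g,bool); k[24:52,u0:u1]=g[24:52,u0:u1]<75; vv,uu=np.nonzero(k)
    print("tip px",len(vv),uu.mean(),vv.mean(),vv.min(),vv.max(),"z",np.nanmedian(C[k][:,2]), onplane(s,np.c_[uu,vv],.0495).mean(0))
q=(abs(C[...,2]-.052)<.004); q[:,:200]=0;q[:,280:]=0; q[:190]=0;q[222:]=0; vv,uu=np.nonzero(q); print("heel",len(vv),uu.min(),uu.max(),vv.min(),vv.max(),C[q].mean(0),C[q].min(0),C[q].max(0))
E
```

```text
[220 103   4  22  54] [221.66666667 112.31481481] [0.05311585 0.05422255 0.05506506]
 top [ 0.57214884 -0.15342859  0.054     ] [ 0.57213737 -0.15345079  0.05419632] (np.int64(220), np.int64(223), np.int64(103), np.int64(124))
[254 105   5  24  83] [256.13253012 116.55421687] [0.00794588 0.05385649 0.05489732]
 top [ 0.56107822 -0.19175682  0.054     ] [ 0.56107609 -0.19175618  0.05406178] (np.int64(254), np.int64(258), np.int64(105), np.int64(127))
[ 0.56661353 -0.1725927   0.054     ] 0.03989500729613187 yaw -16.110694490996252
tip px 12 225.08333333333334 36.083333333333336 31 41 z 0.04914844048320893 [ 0.65215063 -0.17285375  0.0495    ]<stdin>:19: RuntimeWarning: Mean of empty slice.
  ret = ret.dtype.type(ret / rcount)
Traceback (most recent call last):
ValueError: zero-size array to reduction operation minimum which has no identity
```

View pics/w1z.png

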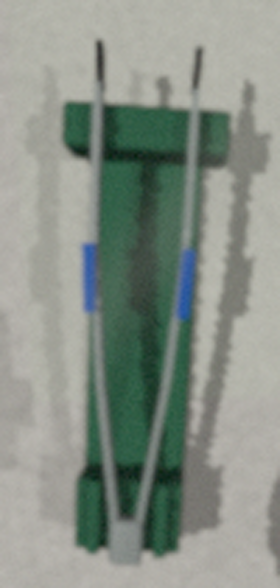

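```bash
python3 - <<'E'
from h import *
s=load("wrist1")
f=lambda x,y,z: onplane(s,[[190+(x+.5)/2.8-.5,15+(y+.5)/2.8-.5]],z)[0]
L=f(90,277.5,.054);Rr=f(186,285,.054);tl=f(99.5,63,.0495);tr=f(198,69,.0495);hb=f(124.5,563,.052);hc=f(124.5,541,.052)
tle=f(99,40,.0495);tre=f(199,47,.0495)
for n in("L","Rr","tl","tr","hc","hb","tle","tre"):print(n,eval(n))
g=(L+Rr)/2;t=(tl+tr)/2;te=(tle+tre)/2
for a,b in((hc,g),(hc,t),(g,t),(hb,te)): d=b-a; print(np.degrees(np.arctan2(d[1],d[0])),np.linalg.norm(d[:2]))
d=L-Rr;print("grip mid",g,np.degrees(np.arctan2(d[1],d[0]))-90,np.linalg.norm(d[:2]))
d=tl-tr;print(np.degrees(np.arctan2(d[1],d[0]))-90,np.linalg.norm(d[:2]))
E
```

```text
L [ 0.57053661 -0.15328553  0.054     ]
Rr [ 0.56076627 -0.19191676  0.054     ]
tl [ 0.6510304  -0.17278131  0.0495    ]
tr [ 0.64220173 -0.21084798  0.0495    ]
hc [ 0.45499581 -0.14530902  0.052     ]
hb [ 0.44461801 -0.1432869   0.052     ]
tle [ 0.65928404 -0.17420405  0.0495    ]
tre [ 0.65005486 -0.21258085  0.0495    ]
-13.854919445344505 0.11397161521290042
-13.641742973461316 0.19718289796813712
-13.34976850401737 0.0832131520665406
-13.416579965821533 0.21594483401895864
grip mid [ 0.56565144 -0.17260114  0.054     ] -14.1932185098824 0.03984760431134406
-13.057553966434668 0.03907706043463924
```

Call:
send_rows(commands=[[0, [0.1, 0.01, 0], [0, 0, -0.005]], [0, [0.1, 0.01, 0], [0, 0, -0.005]], [0, [0.1, 0.01, -0.06], [0, 0, 0]], [0, [0, 0, -0.12], [0, 0, 0]], [0, [0, 0, -0.12], [0, 0, 0]], [0, [0, 0, -0.12], [0, 0, 0]], [0, [0, 0, 0], [0, 0, 0]]])

```text
clock: 2.2
tool_pos: [0.573, -0.1675, 0.1124]
orientation: [179.9, -0.3, -103.6]
force: [0.2, -0.1, 0.0]
opening: 0.0875
```

```bash
python3 - <<'E'
from plant import sensors
o=sensors.get_obs(); print(o["clock"],o["tool_pos"],o["orientation"],o["opening"],o["force"])
E
```

```text
2.2 [ 0.57299287 -0.16752338  0.11240274] [ 179.93100976   -0.34706954 -103.57359109] 0.087533415730575 [ 0.22502579 -0.13381961  0.04468816]
```

Call:
send_rows(commands=[[0, [-0.028, -0.02, -0.06], [0, 0, 0]], [0, [0, 0, -0.09], [0, 0, 0]], [0, [0, 0, -0.09], [0, 0, 0]], [0, [0, 0, -0.06], [0, 0, 0]], [0, [0, 0, 0], [0, 0, 0]]])

```text
clock: 2.7
tool_pos: [0.5718, -0.1711, 0.0409]
orientation: [-179.7, -0.4, -103.5]
force: [0.2, -0.2, -0.3]
opening: 0.0876
```

Call:
send_rows(commands=[[0, [-0.024, -0.006, -0.03], [0, 0, 0]], [0, [-0.01, 0, -0.03], [0, 0, 0]], [0.2, [0, 0, 0], [0, 0, 0]], [0.3, [0, 0, 0], [0, 0, 0]], [0.4, [0, 0, 0], [0, 0, 0]], [0.4, [0, 0, 0], [0, 0, 0]]])

```text
clock: 3.3
tool_pos: [0.5662, -0.1725, 0.0299]
orientation: [-179.4, -0.3, -103.4]
force: [0.8, -0.8, -0.2]
opening: 0.0612
```

```bash
python3 - <<'E'
from plant import sensors, snapshot
from h import *
o=sensors.get_obs(); print(o["clock"],o["tool_pos"],o["orientation"],o["opening"],o["force"])
for n in ("side","scene"):
    s=snapshot(n); np.savez(n+"2.npz",**s)
    im=s["color"]; a,b,c,d=(220,340,130,220) if n=="side" else (150,280,170,270)
    cv2.imwrite(f"pics/{n}2z.png",cv2.resize(im[c:d,a:b],None,fx=6,fy=6,interpolation=cv2.INTER_CUBIC))
s=snapshot("wrist");cv2.imwrite("pics/wrist2.png",s["color"])
E
```

```text
3.3 [ 0.56624614 -0.1724665   0.02992089] [-179.35722891   -0.34789646 -103.42363403] 0.06124190355356877 [ 0.79587876 -0.8084715  -0.22257163]
```

View pics/side2z.png

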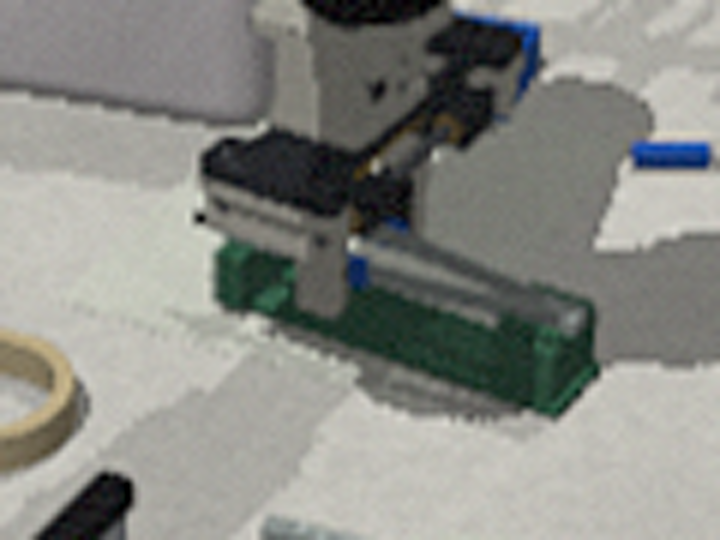

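View pics/scene2z.png

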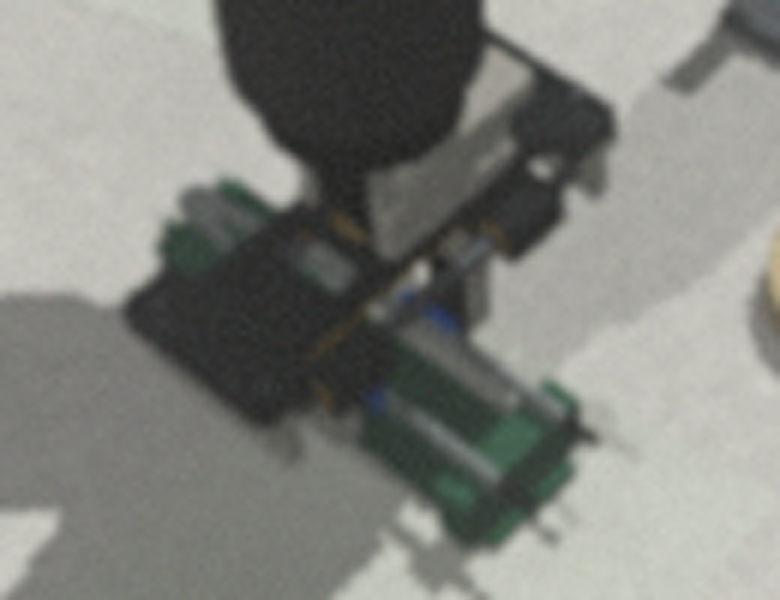

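View pics/wrist2.png

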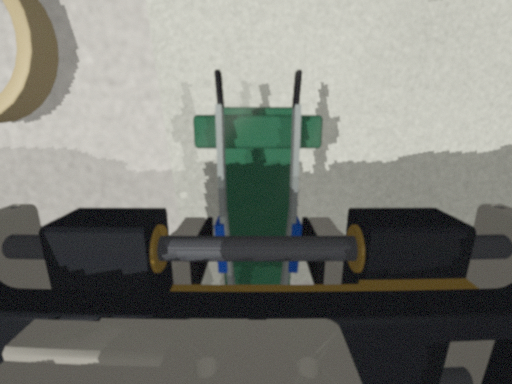

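Call:
send_rows(commands=[[0.45, [0, 0, -0.01], [0, 0, 0]], [0.45, [0, 0, 0], [0, 0, 0]], [0.49, [0, 0, 0], [0, 0, 0]], [0.49, [0, 0, 0], [0, 0, 0]], [0.51, [0, 0, 0], [0, 0, 0]], [0.51, [0, 0, 0], [0, 0, 0]], [0.51, [0, 0, 0], [0, 0, 0]]])

```text
clock: 4.15
tool_pos: [0.5663, -0.1726, 0.0271]
orientation: [-179.4, -0.4, -103.4]
force: [0.1, -0.7, -0.6]
opening: 0.0428
```

Call:
send_rows(commands=[[0.54, [0, 0, 0], [0, 0, 0]], [0.54, [0, 0, 0], [0, 0, 0]], [0.54, [0, 0, 0], [0, 0, 0]], [0.54, [0, 0, 0.02], [0, 0, 0]], [0.54, [0, 0, 0.03], [0, 0, 0]], [0.54, [0, 0, 0.03], [0, 0, 0]], [0.54, [0, 0, 0.03], [0, 0, 0]], [0.54, [0, 0, 0.03], [0, 0, 0]], [0.54, [0, 0, 0.03], [0, 0, 0]], [0.54, [0, 0, 0], [0, 0, 0]], [0.54, [0, 0, 0], [0, 0, 0]]])

```text
clock: 5.25
tool_pos: [0.5663, -0.1724, 0.0744]
orientation: [-179.3, -0.3, -103.4]
force: [0.2, -0.1, -1.4]
opening: 0.0402
```

```bash
cat > look.py <<'E'
import sys
from plant import sensors, snapshot
from h import *
k=sys.argv[1]
o=sensors.get_obs(); print(o["clock"],o["tool_pos"],o["orientation"],o["opening"],o["force"])
for n in sys.argv[2:]:
    s=snapshot(n); np.savez(n+k+".npz",**s); cv2.imwrite(f"pics/{n}{k}.png",s["color"])
E
python3 look.py 3 wrist side
```

```text
5.25 [ 0.56633548 -0.17241816  0.07437284] [-179.29740055   -0.32317506 -103.43411255] 0.04018502903754473 [ 0.24779164 -0.12987532 -1.43985949]
```

View pics/wrist3.png

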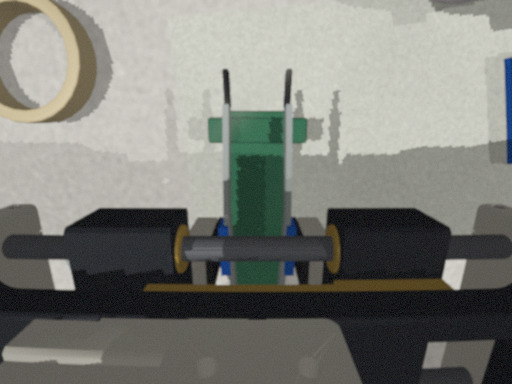

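View pics/side3.png

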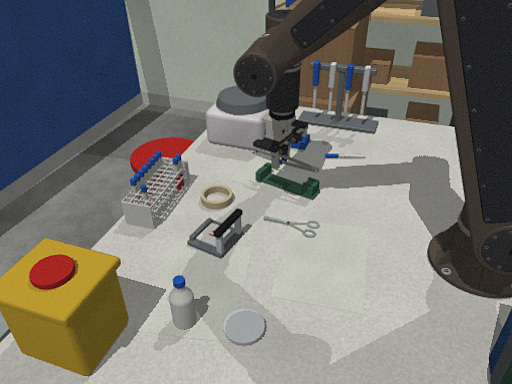

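```bash
cat > tips.py <<'E'
import sys
from h import *
s=load(sys.argv[1]); tp=np.array(eval(sys.argv[2])); C=cloud(s)
im=s["color"];g=im.max(2)
out=[]
r0=int(sys.argv[3]) if len(sys.argv)>3 else 60
for (u0,u1) in((210,257),(258,305)):
    k=np.zeros(g.shape,bool); k[r0:108,u0:u1]=(C[r0:108,u0:u1,2]>tp[2]-.005)&(C[r0:108,u0:u1,2]<tp[2]+.06)
    vv,uu=np.nonzero(k); top=vv.min()
    P=C[k]; rows=[(v,uu[vv==v].mean().round(2),(vv==v).sum(),np.median(C[v,uu[vv==v],2]).round(4)) for v in range(top,108,6)]
    print(rows)
    # depth-based: tip centre 5 mm from end
    e=C[k&(np.mgrid[:384,:512][0]<=top+1)].mean(0); out.append(e); 
    ang=None
    A=np.c_[np.hypot(*(P[:,:2]-tp[:2]).T),np.ones(len(P))]; z=P[:,2]; print(" end",e,"pitch slope",np.linalg.lstsq(A,z,rcond=None)[0])
a,b=out; m=(a+b)/2; print("end mid",m,"rel",m-tp,"gap",np.linalg.norm((a-b)[:2]),"range",np.hypot(*(m-tp)[:2]),"axis",np.degrees(np.arctan2(*(m-tp)[1::-1])),"perp",np.degrees(np.arctan2(*(a-b)[1::-1]))-90)
E
python3 tips.py wrist3 "[.56634,-.17242,.07437]"
```

```text
[(68, np.float64(225.0), np.int64(3), np.float64(0.0959)), (74, np.float64(226.0), np.int64(7), np.float64(0.0964)), (80, np.float64(226.0), np.int64(7), np.float64(0.097)), (86, np.float64(226.5), np.int64(8), np.float64(0.0963)), (92, np.float64(227.0), np.int64(7), np.float64(0.0962)), (98, np.float64(227.0), np.int64(7), np.float64(0.0968)), (104, np.float64(227.0), np.int64(9), np.float64(0.0971))]
 end [ 0.65859586 -0.17847959  0.09659077] pitch slope [-0.03460052  0.09926662]
[(68, np.float64(288.5), np.int64(4), np.float64(0.097)), (74, np.float64(288.0), np.int64(7), np.float64(0.0965)), (80, np.float64(287.5), np.int64(8), np.float64(0.0965)), (86, np.float64(287.0), np.int64(7), np.float64(0.0964)), (92, np.float64(287.0), np.int64(7), np.float64(0.0966)), (98, np.float64(286.5), np.int64(8), np.float64(0.0967)), (104, np.float64(287.0), np.int64(9), np.float64(0.0968))]
 end [ 0.65165978 -0.20764744  0.09662228] pitch slope [-0.03173459  0.09906191]
end mid [ 0.65512782 -0.19306352  0.09660653] rel [ 0.08878782 -0.02064352  0.02223653] gap 0.029981208944193604 range 0.09115608436049194 axis -13.088946621789399 perp -13.376421529722649
```

Call:
send_rows(commands=[[0.54, [0, 0.02, 0.05], [0, 0, 0]], [0.54, [-0.01, 0.04, 0.05], [0, 0, 0]], [0.54, [-0.02, 0.07, 0.03], [0, 0, 0.001]], [0.54, [-0.02, 0.08, 0.01], [0, 0, 0.001]], [0.54, [-0.02, 0.08, 0], [0, 0, 0.001]], [0.54, [-0.02, 0.08, 0], [0, 0, 0.001]], [0.54, [-0.02, 0.08, 0], [0, 0, 0.001]], [0.54, [-0.02, 0.08, 0], [0, 0, 0.001]], [0.54, [-0.02, 0.08, 0], [0, 0, 0.001]], [0.54, [-0.02, 0.08, 0], [0, 0, 0.001]], [0.54, [-0.02, 0.08, 0], [0, 0, 0.001]], [0.54, [-0.02, 0.08, 0], [0, 0, 0.001]]])

```text
clock: 6.55
tool_pos: [0.5109, 0.0528, 0.121]
orientation: [-178.9, -0.1, -99.7]
force: [0.3, -0.3, -0.6]
opening: 0.0406
```

Call:
send_rows(commands=[[0.54, [-0.015, 0.08, 0], [0, 0, 0]], [0.54, [-0.015, 0.08, 0], [0, 0, 0]], [0.54, [-0.015, 0.08, 0], [0, 0, 0]], [0.54, [-0.015, 0.08, 0], [0, 0, 0]], [0.54, [-0.015, 0.06, 0], [0, 0, 0]], [0.54, [0, 0.02, 0], [0, 0, 0]], [0.54, [0, 0, 0], [0, 0, 0]], [0.54, [0, 0, 0], [0, 0, 0]]])

```text
clock: 7.35
tool_pos: [0.4889, 0.1635, 0.1291]
orientation: [-178.6, 0.2, -99.3]
force: [-0.1, -0.5, -1.5]
opening: 0.0402
```

```bash
python3 look.py 4 wrist side scene
```

```text
7.35 [0.48889503 0.16349892 0.12908945] [-178.60201915    0.22679929  -99.3155645 ] 0.04017814077888942 [-0.09275487 -0.536083   -1.51773925]
```

View pics/wrist4.png

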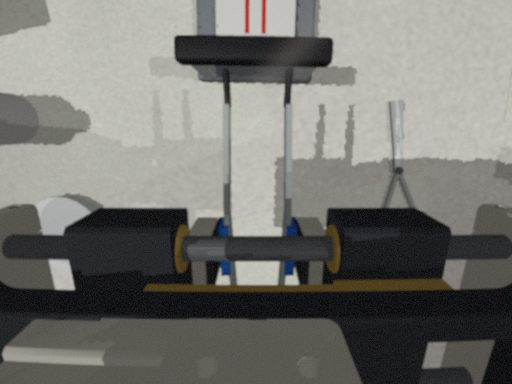

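View pics/side4.png

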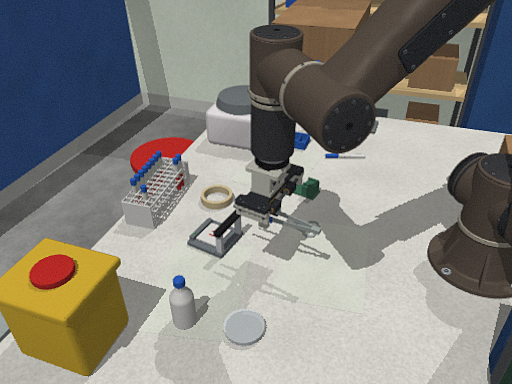

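```bash
cat > marks.py <<'E'
import sys
from h import *
s=load(sys.argv[1]); c0,c1,r0,r1=map(int,sys.argv[2:6])
im=s["color"][r0:r1,c0:c1].astype(float); red=im[...,2]-im[...,:2].max(2); red[red<25]=0
n,l,st,ce=cv2.connectedComponentsWithStats((red>0).astype(np.uint8))
X=[]
for i in range(1,n):
    if st[i,4]<30: continue
    v,u=np.nonzero(l==i); w=red[v,u]; P=onplane(s,np.c_[u+c0,v+r0],.02)[:,:2]; m=np.average(P,axis=0,weights=w)
    e,V=np.linalg.eigh(np.cov(P.T,aweights=w)); d=V[:,1]*np.sign(V[0,1]); t=(P-m)@d
    X.append(m); print(st[i],m,np.degrees(np.arctan2(d[1],d[0])),"extent",t.min(),t.max(), "far",m+d*t.max(),"near",m+d*t.min())
m=(X[0]+X[1])/2; print("mid",m,"gap",np.linalg.norm(X[0]-X[1]))
E
python3 marks.py wrist4 235 280 0 38; python3 tips.py wrist4 "[.4889,.1635,.1291]" 68
python3 - <<'E'
from h import *
M=R.from_euler('xyz',[-178.602,.2268,-99.3156],degrees=True)
T=R.from_euler('xyz',[180,0,-99.5],degrees=True)
print((T*M.inv()).as_rotvec()/(2*np.pi), M.as_matrix().round(4))
E
```

```text
[ 10   0   5  34 164] [0.65103244 0.14715133] -9.957399424153051 extent -0.014463720944212844 0.013020816592658262 far [0.66385712 0.14489983] near [0.63678659 0.14965234]
[ 26   0   6  34 171] [0.64835811 0.13252116] -9.683906537272817 extent -0.014221715361843273 0.01325444017376222 far [0.66142368 0.1302916 ] near [0.63433904 0.13491344]
mid [0.64969527 0.13983625] gap 0.014872588627024811
[(68, np.float64(225.5), np.int64(4), np.float64(0.152)), (74, np.float64(226.0), np.int64(7), np.float64(0.1525)), (80, np.float64(226.0), np.int64(7), np.float64(0.1523)), (86, np.float64(227.0), np.int64(7), np.float64(0.1523)), (92, np.float64(227.0), np.int64(7), np.float64(0.152)), (98, np.float64(227.0), np.int64(7), np.float64(0.1523)), (104, np.float64(227.0), np.int64(9), np.float64(0.1535))]
 end [0.58111188 0.16370356 0.15219068] pitch slope [-0.02083734  0.15401683]
[(68, np.float64(289.0), np.int64(3), np.float64(0.1526)), (74, np.float64(288.0), np.int64(7), np.float64(0.1523)), (80, np.float64(288.0), np.int64(7), np.float64(0.1525)), (86, np.float64(287.29), np.int64(7), np.float64(0.1522)), (92, np.float64(287.0), np.int64(7), np.float64(0.1524)), (98, np.float64(287.0), np.int64(7), np.float64(0.1519)), (104, np.float64(287.0), np.int64(9), np.float64(0.1525))]
 end [0.57621226 0.13423518 0.15222095] pitch slope [-0.01369153  0.1531327 ]
end mid [0.57866207 0.14896937 0.15220582] rel [ 0.08976207 -0.01453063  0.02310582] gap 0.02987291885636428 range 0.09093057105873435 axis -9.195240051879246 perp -9.440046429479608
[ 1.32742729e-05  3.93407369e-03 -5.04510234e-04] [[-0.1619 -0.9865  0.0247]
 [-0.9868  0.1619 -0.    ]
 [-0.004  -0.0244 -0.9997]]
```

Call:
send_rows(commands=[[0.54, [-0.01, 0.016, 0], [0, 0.0039, -0.0008]], [0.54, [0, 0, -0.04], [0, 0, 0]], [0.54, [0, 0, -0.06], [0, 0, 0]], [0.54, [0, 0, -0.06], [0, 0, 0]], [0.54, [0, 0, -0.06], [0, 0, 0]], [0.54, [0, 0, -0.06], [0, 0, 0]], [0.54, [0, 0, -0.04], [0, 0, 0]], [0.54, [0, 0, 0], [0, 0, 0]]])

```text
clock: 8.3
tool_pos: [0.486, 0.1617, 0.0421]
orientation: [-180.0, -0.1, -100.0]
force: [0.7, -0.1, -0.9]
opening: 0.0402
```

Call:
send_rows(commands=[[0.54, [0, 0.024, -0.02], [0, 0, 0.001]], [0.54, [0, 0, -0.012], [0, 0, 0]], [0.54, [0, 0, 0], [0, 0, 0]]])

```text
clock: 8.6
tool_pos: [0.4866, 0.1681, 0.034]
orientation: [-179.9, -0.1, -99.6]
force: [0.1, -0.6, -0.9]
opening: 0.0406
```

```bash
python3 look.py 5 wrist side
```

```text
8.6 [0.48659642 0.16811149 0.03402077] [-1.79926584e+02 -6.61387817e-02 -9.96493394e+01] 0.04062438137494005 [ 0.06852299 -0.58291345 -0.90055758]
```

View pics/wrist5.png

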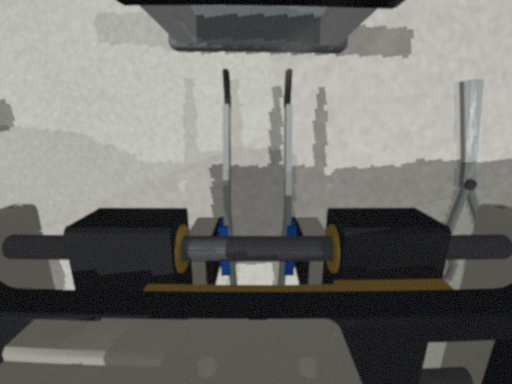

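Call:
send_rows(commands=[[0.54, [0.02, -0.004, 0], [0, 0, 0]], [0.54, [0.04, -0.007, 0], [0, 0, 0]], [0.54, [0.04, -0.007, 0], [0, 0, 0]], [0.54, [0.04, -0.007, 0], [0, 0, 0]], [0.54, [0, 0, 0], [0, 0, 0]]])

```text
clock: 9.2
tool_pos: [0.5264, 0.1622, 0.0359]
orientation: [-179.8, 0.1, -99.6]
force: [-0.2, 0.1, -1.7]
opening: 0.0404
```

Call:
send_rows(commands=[[0.54, [0.03, -0.009, -0.008], [0, 0, 0]], [0.54, [0.04, -0.008, 0], [0, 0, 0]], [0.54, [0.04, -0.008, -0.003], [0, 0, 0]], [0.54, [0.025, -0.005, 0], [0, 0, 0]], [0.54, [0, 0, 0], [0, 0, 0]], [0.54, [0, 0, 0], [0, 0, 0]]])

```text
clock: 9.8
tool_pos: [0.5635, 0.1531, 0.0321]
orientation: [-179.8, 0.0, -99.7]
force: [-0.4, -0.0, -0.9]
opening: 0.0406
```

```bash
python3 look.py 6 wrist side scene
```

```text
9.8 [0.56345633 0.1530721  0.03209204] [-1.79813144e+02  4.17654993e-02 -9.96986450e+01] 0.040579510127291815 [-0.44230398 -0.03462068 -0.87941368]
```

View pics/wrist6.png

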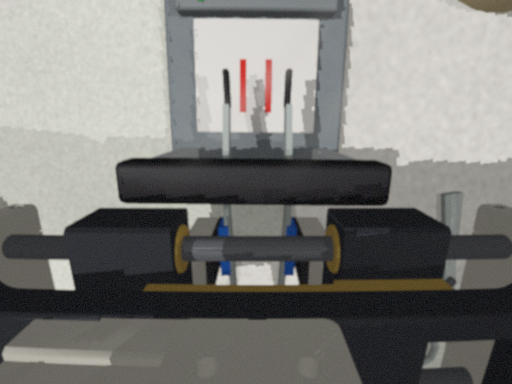

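View pics/scene6.png

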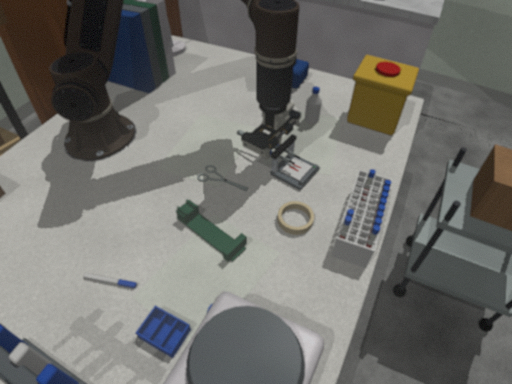

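```bash
python3 marks.py wrist6 236 280 50 120; python3 tips.py wrist6 "[.56346,.15307,.0321]" 62
python3 - <<'E'
from h import *
s=load("wrist6"); cv2.imwrite("pics/w6z.png",cv2.resize(s["color"][40:120,200:310],None,fx=7,fy=7,interpolation=cv2.INTER_CUBIC))
E
```

```text
[  3   9   8  54 412] [0.65274278 0.1468447 ] -10.294196424357667 extent -0.01644928402989724 0.013549081505158385 far [0.66607376 0.14442345] near [0.63655828 0.14978423]
[ 28   9   8  54 399] [0.64816832 0.13239914] -10.284518272521943 extent -0.01438286564283054 0.015623500627818495 far [0.6635408  0.12960978] near [0.63401653 0.13496701]
mid [0.65045555 0.13962192] gap 0.015152557367943137
[(68, np.float64(225.5), np.int64(4), np.float64(0.0538)), (74, np.float64(226.0), np.int64(7), np.float64(0.0532)), (80, np.float64(226.0), np.int64(7), np.float64(0.0538)), (86, np.float64(227.0), np.int64(7), np.float64(0.0534)), (92, np.float64(227.0), np.int64(7), np.float64(0.0537)), (98, np.float64(227.0), np.int64(7), np.float64(0.0539)), (104, np.float64(227.38), np.int64(8), np.float64(0.0539))]
 end [0.6560949  0.15265087 0.05327567] pitch slope [-0.04951288  0.05750714]
[(68, np.float64(289.0), np.int64(3), np.float64(0.0535)), (74, np.float64(288.0), np.int64(7), np.float64(0.0534)), (80, np.float64(288.0), np.int64(7), np.float64(0.0528)), (86, np.float64(287.0), np.int64(7), np.float64(0.0536)), (92, np.float64(287.0), np.int64(7), np.float64(0.0535)), (98, np.float64(287.0), np.int64(7), np.float64(0.0536)), (104, np.float64(286.62), np.int64(8), np.float64(0.0531))]
 end [0.6510099  0.12323151 0.05338907] pitch slope [-0.03729205  0.05636212]
end mid [0.6535524  0.13794119 0.05333237] rel [ 0.0900924  -0.01512881  0.02123237] gap 0.029855594147485353 range 0.09135382460983862 axis -9.532483581126755 perp -9.80641373687348
```

View pics/w6z.png

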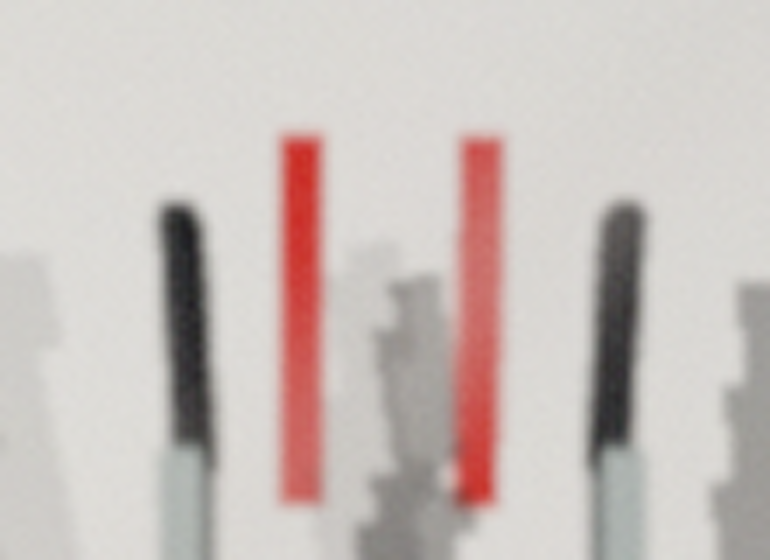

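Call:
send_rows(commands=[[0.54, [0.005, 0.005, 0], [0, 0, 0]], [0.56, [0, 0, 0], [0, 0, 0]], [0.58, [0, 0, 0], [0, 0, 0]], [0.6, [0, 0, 0], [0, 0, 0]], [0.61, [0, 0, 0], [0, 0, 0]], [0.62, [0, 0, 0], [0, 0, 0]], [0.63, [0, 0, 0], [0, 0, 0]], [0.63, [0, 0, 0], [0, 0, 0]], [0.63, [0, 0, 0], [0, 0, 0]], [0.63, [0, 0, 0], [0, 0, 0]]])

```text
clock: 10.95
tool_pos: [0.5638, 0.1552, 0.0328]
orientation: [-179.8, 0.1, -99.6]
force: [0.1, -0.6, -1.2]
opening: 0.0327
```

```bash
python3 look.py 7 wrist side; python3 tips.py wrist7 "$(python3 -c 'from plant import sensors;print(list(map(float,sensors.get_obs()["tool_pos"])))')" 62
python3 - <<'E'
from h import *
s=load("wrist7"); cv2.imwrite("pics/w7z.png",cv2.resize(s["color"][40:120,200:310],None,fx=7,fy=7,interpolation=cv2.INTER_CUBIC))
s=load("side7"); cv2.imwrite("pics/s7z.png",cv2.resize(s["color"][170:270,180:330],None,fx=5,fy=5,interpolation=cv2.INTER_CUBIC))
E
```

```text
10.95 [0.56379912 0.15515546 0.03278777] [-1.79788787e+02  6.98602028e-02 -9.95963180e+01] 0.0327316410773243 [ 0.10508622 -0.59764466 -1.21276952]
[(69, np.float64(240.0), np.int64(5), np.float64(0.0534)), (75, np.float64(240.0), np.int64(7), np.float64(0.0538)), (81, np.float64(240.0), np.int64(7), np.float64(0.0537)), (87, np.float64(240.5), np.int64(6), np.float64(0.0534)), (93, np.float64(240.5), np.int64(6), np.float64(0.0549)), (99, np.float64(241.0), np.int64(7), np.float64(0.0543)), (105, np.float64(240.0), np.int64(9), np.float64(0.0564))]
 end [0.65497578 0.14832544 0.05362742] pitch slope [-0.0554183   0.05875305]
[(69, np.float64(274.0), np.int64(5), np.float64(0.0537)), (75, np.float64(274.0), np.int64(7), np.float64(0.0544)), (81, np.float64(274.0), np.int64(7), np.float64(0.0543)), (87, np.float64(274.0), np.int64(7), np.float64(0.0544)), (93, np.float64(273.5), np.int64(6), np.float64(0.0538)), (99, np.float64(273.5), np.int64(6), np.float64(0.0545)), (105, np.float64(274.0), np.int64(9), np.float64(0.0568))]
 end [0.65218233 0.13219418 0.05396363] pitch slope [-0.05305683  0.05863041]
end mid [0.65357905 0.14025981 0.05379552] rel [ 0.08975143 -0.01489296  0.0210142 ] gap 0.01637135134620643 range 0.09097867744407442 axis -9.421564271357866 perp -9.824458913306557
```

View pics/w7z.png

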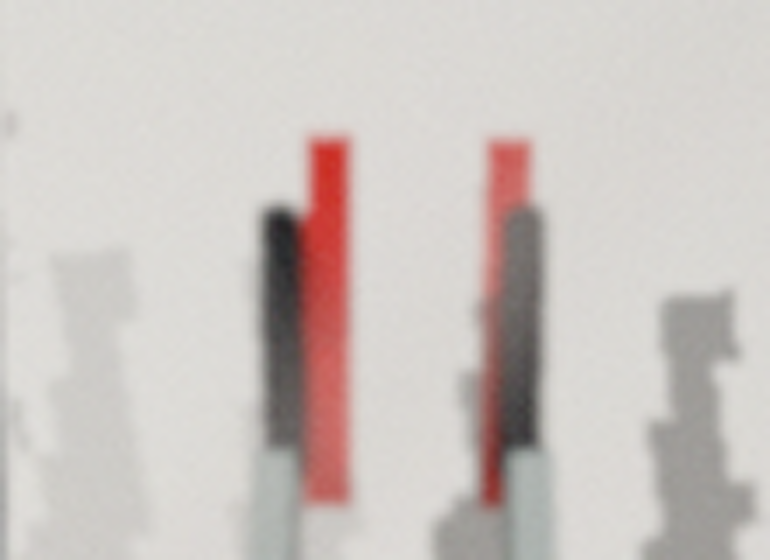

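View pics/s7z.png

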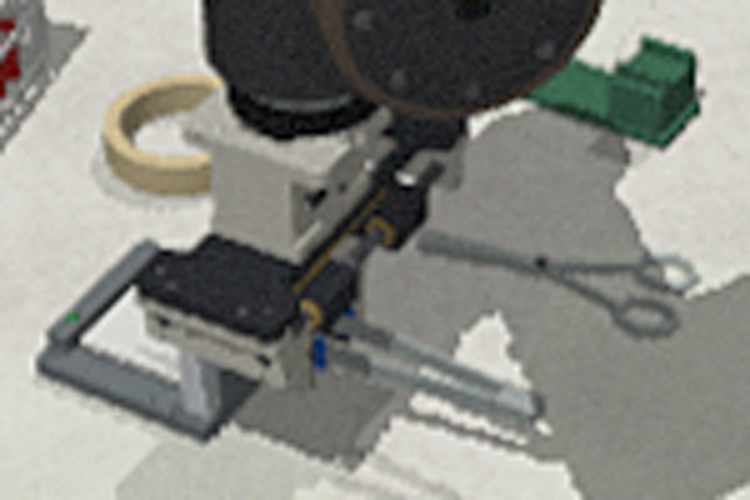

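Call:
send_rows(commands=[[0.635, [0.004, -0.006, 0], [0, 0, 0]], [0.635, [0, 0, 0], [0, 0, 0]], [0.635, [0, 0, 0], [0, 0, 0]], [0.635, [0, 0, 0], [0, 0, 0]]])

```text
clock: 11.45
tool_pos: [0.5649, 0.1534, 0.0328]
orientation: [-179.8, 0.1, -99.6]
force: [-0.4, 0.4, -0.8]
opening: 0.0322
```

```bash
python3 look.py 8 wrist; python3 tips.py wrist8 "$(python3 -c 'from plant import sensors;print(list(map(float,sensors.get_obs()["tool_pos"])))')" 62
python3 marks.py wrist8 236 285 50 66
python3 - <<'E'
from h import *
s=load("wrist8"); cv2.imwrite("pics/w8z.png",cv2.resize(s["color"][40:120,200:310],None,fx=7,fy=7,interpolation=cv2.INTER_CUBIC)); cv2.imwrite
E
```

```text
11.45 [0.56491709 0.15343193 0.03276853] [-1.79790695e+02  6.78635624e-02 -9.96036881e+01] 0.03218414449541024 [-0.37578066  0.4424986  -0.8147603 ]
[(69, np.float64(241.0), np.int64(5), np.float64(0.054)), (75, np.float64(241.0), np.int64(7), np.float64(0.0544)), (81, np.float64(241.0), np.int64(7), np.float64(0.0537)), (87, np.float64(241.0), np.int64(7), np.float64(0.0538)), (93, np.float64(241.5), np.int64(6), np.float64(0.0541)), (99, np.float64(241.5), np.int64(6), np.float64(0.0545)), (105, np.float64(240.5), np.int64(8), np.float64(0.0563))]
 end [0.65595014 0.14614676 0.05395752] pitch slope [-0.07817237  0.06077553]
[(69, np.float64(273.0), np.int64(5), np.float64(0.0544)), (75, np.float64(273.0), np.int64(7), np.float64(0.054)), (81, np.float64(273.0), np.int64(7), np.float64(0.054)), (87, np.float64(273.0), np.int64(7), np.float64(0.0541)), (93, np.float64(273.0), np.int64(7), np.float64(0.0535)), (99, np.float64(272.5), np.int64(6), np.float64(0.054)), (105, np.float64(273.5), np.int64(8), np.float64(0.0568))]
 end [0.653358   0.13096966 0.05406075] pitch slope [-0.06924856  0.05989939]
end mid [0.65465407 0.13855821 0.05400913] rel [ 0.08973229 -0.0148931   0.02125019] gap 0.015396874572324089 range 0.09095981419814522 axis -9.423622181281363 perp -9.692179566022645
[ 5 11  8  5 33] [0.66503059 0.1445211 ] 80.9038588304364 extent -0.0022572336831724544 0.0018785908448012375 far [0.66532757 0.14637607] near [0.66467374 0.14229226]Traceback (most recent call last):
  File "marks.py", line 12, in <module>
    m=(X[0]+X[1])/2; print("mid",m,"gap",np.linalg.norm(X[0]-X[1]))
            ~^^^
IndexError: list index out of range
```

View pics/w8z.png

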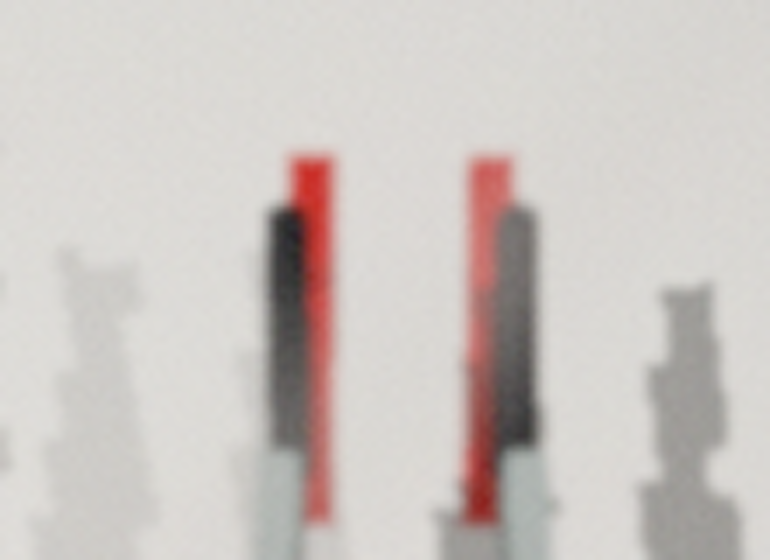

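View pics/wrist8.png

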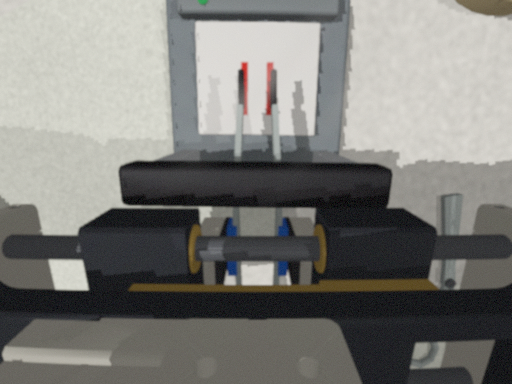

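Call:
send_rows(commands=[[0.635, [0, 0, 0], [0, 0, 0]], [0.635, [0, 0, 0], [0, 0, 0]], [0.635, [0, 0, 0], [0, 0, 0]], [0.635, [0, 0, 0], [0, 0, 0]], [0.635, [0, 0, 0], [0, 0, 0]], [0.635, [0, 0, 0], [0, 0, 0]], [0.635, [0, 0, 0], [0, 0, 0]], [0.635, [0, 0, 0], [0, 0, 0]]])

```text
clock: 12.3
tool_pos: [0.5649, 0.1535, 0.0328]
orientation: [-179.8, 0.1, -99.6]
force: [0.7, 0.4, -1.9]
opening: 0.0322
```

```bash
python3 look.py 9 wrist; python3 tips.py wrist9 "$(python3 -c 'from plant import sensors;print(list(map(float,sensors.get_obs()["tool_pos"])))')" 62 | tail -1; python3 -c "
from plant import sensors
print(sensors.get_obs()['qvel'])"
```

```text
12.3 [0.56490433 0.15354631 0.03277499] [-1.79788008e+02  6.94393702e-02 -9.95927306e+01] 0.032230825813357365 [ 0.70959621  0.40635771 -1.85517774]
end mid [0.65461083 0.13863536 0.05405855] rel [ 0.08969118 -0.01490171  0.02127037] gap 0.015391735771560642 range 0.09092067491581862 axis -9.433217902531416 perp -9.547579146544194
[ 0.02109746 -0.01427005  0.034095   -0.05080009 -0.06155355 -0.08964589]
```

Steady, centred and clear of the stand; I am handing in.

```bash
python3 -c "
from plant import order
print(order.close_job())"
```

```text
the job is handed in; nothing more can be done
None
```

I lifted the forceps out of the rest with a light squeeze (about 40 mm opening). I brought them in under the light bar with the tips about 30 mm apart, then squeezed until each tip stood over its red line, and handed in while holding them there at about 12.3 s of the 42 s.

Last checks:
- **Gap:** about 15.4 mm at the tip ends from the wrist camera. The 32.2 mm opening puts it near 14.7 mm.
- **Position:** the midpoint of the tips was within about 0.5 mm of the marks' midpoint. My mark measurements differed by 1–2 mm between cameras; I used the wrist camera, which sees tips and lines together.
- **Height and level:** the tips were about 30 mm above the plate and the tool was tilted about 0.2°.
- **Steadiness:** pose and opening changed by no more than about 0.1 mm over the last 0.8 s.
- **Contact:** the wrist force stayed under 2 N and the pictures showed the forceps clear of the stand. Contact forces can't be read directly, so I inferred this.
- **Other items:** the arm did not go near them, but I did not re-measure their positions.

Two checks did not finish cleanly. One re-measurement of the red lines failed because the tips covered most of them, so I relied on the picture taken just before the squeeze. My first sideways correction overshot by about 1 mm, and I corrected it before handing in.

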